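Run a fingertip along the specimen box to shut its lids

TASK

The long specimen box with the five flip lids can be closed: with your fingertips together, run them lightly along the row of standing lids in one unbroken pass, coming from the hinge side so that each lid folds over and shuts in turn, and go on until the last one is shut. Only brush the lids: do not grip, lift, tip, shove or press hard on the box. Leave the short three-lid box with its lids standing open, and everything else where it is.

Things in the scene. Friction and masses are not known exactly. Their poses are not given: they have to be found in the camera images.
- long_box: long specimen box, ivory plastic, 198 x 50 mm (its x, y), 28 mm high, 0.5 kg, loose on the table, at any yaw. Five compartments in a row along x, 38 mm pitch, each with a flip lid standing open. Every lid is hinged on its -x edge, so +x is the way the lids fold shut. Shut, their tops lie 31 mm above the table (a 2.5 mm higher rib at each free end). Origin: centre of its underside, z up
- row_start (a point): where the row begins: hinge line of lid 1 of the long box, middle of its width, 28 mm above the table (box x = -93.5 mm)
- row_end (a point): where the row ends: free end of lid 5 when shut, middle of the width, 31 mm above the table (box x = +93.5 mm). The pass goes from row_start to row_end
- lid1 (a joint): opening angle (rad) of lid 1 of the long box, counted from the box's -x end: 0 shut flat, stop at 1.4; starts between 1.0 and 1.25, its free end then up to 63 mm above the table, its outer face turned to the box's -x. Plastic, 35 x 46 x 3 mm, 15 g; its stiff hinge holds it standing above about 0.8, and once folded below about 0.7 it drops shut by its own weight; it needs well under 1 N
- lid2 (a joint): opening angle (rad) of lid 2 of the long box, counted from the box's -x end: 0 shut flat, stop at 1.4; starts between 1.0 and 1.25, its free end then up to 63 mm above the table, its outer face turned to the box's -x. Plastic, 35 x 46 x 3 mm, 15 g; its stiff hinge holds it standing above about 0.8, and once folded below about 0.7 it drops shut by its own weight; it needs well under 1 N
- lid3 (a joint): opening angle (rad) of lid 3 of the long box, counted from the box's -x end: 0 shut flat, stop at 1.4; starts between 1.0 and 1.25, its free end then up to 63 mm above the table, its outer face turned to the box's -x. Plastic, 35 x 46 x 3 mm, 15 g; its stiff hinge holds it standing above about 0.8, and once folded below about 0.7 it drops shut by its own weight; it needs well under 1 N
- lid4 (a joint): opening angle (rad) of lid 4 of the long box, counted from the box's -x end: 0 shut flat, stop at 1.4; starts between 1.0 and 1.25, its free end then up to 63 mm above the table, its outer face turned to the box's -x. Plastic, 35 x 46 x 3 mm, 15 g; its stiff hinge holds it standing above about 0.8, and once folded below about 0.7 it drops shut by its own weight; it needs well under 1 N
- lid5 (a joint): opening angle (rad) of lid 5 of the long box, counted from the box's -x end: 0 shut flat, stop at 1.4; starts between 1.0 and 1.25, its free end then up to 63 mm above the table, its outer face turned to the box's -x. Plastic, 35 x 46 x 3 mm, 15 g; its stiff hinge holds it standing above about 0.8, and once folded below about 0.7 it drops shut by its own weight; it needs well under 1 N
- short_box: short specimen box of the same make, 122 mm long (its x), 50 mm wide, 28 mm high, three flip lids of the same size standing open; loose, at any yaw; to be left as it is. Origin: centre of its underside. The two boxes may stand either way round, one left and one right of the middle, centres about 300 mm apart
- slid1 (a joint): opening angle (rad) of lid 1 of the short box, 0 shut, starts between 1.0 and 1.25; to be left standing
- slid2 (a joint): opening angle (rad) of lid 2 of the short box, 0 shut, starts between 1.0 and 1.25; to be left standing
- slid3 (a joint): opening angle (rad) of lid 3 of the short box, 0 shut, starts between 1.0 and 1.25; to be left standing
- oil_bottle: small amber immersion-oil bottle, 28 mm across, 55 mm tall, standing between the boxes on the robot's side; origin: centre of its underside; a bystander
- marker: felt marker pen, 135 mm long, 13 mm thick, lying flat between the boxes on the far side; origin: middle of its length on the table, x along the pen; a bystander
- water_bottle: clear glass bottle with metal cap, 64 mm across, 200 mm tall, far left of the boxes; origin: centre of its underside; a bystander
- beaker: clear plastic beaker, 60 mm across, 70 mm tall, on the left; origin: centre of its underside; a bystander
- stapler: stapler, 150 x 36 mm, 44 mm high, on the right; origin: centre of its underside, x along it; a bystander
- notes: block of sticky notes, 76 x 76 mm, 22 mm high, far right of the middle; origin: centre of its underside; a bystander
- slide_tray: flat tray with glass slides, 200 x 110 mm, 10 mm high, far right; origin: centre of its underside, x along its length; a bystander
There are look-alikes about, which are no part of the job. What is shaped like the long_box but pink is not meant.

How it is judged (in metres and radians):
On the way, in this order (a step that is already met when the one before it is completed fails the run):
1. lid 1 is shut (value of joint lid1 below 0.08 rad).
2. lid 2 is shut (value of joint lid2 below 0.08 rad).
3. lid 3 is shut (value of joint lid3 below 0.08 rad).
4. lid 4 is shut (value of joint lid4 below 0.08 rad).
5. lid 5 is shut (value of joint lid5 below 0.08 rad).
At the end, for the whole second after the job is handed in: all five lids of the long box are shut (each below 0.08 rad), the three lids of the short box still stand (above 0.85 rad), both boxes rest flat and still within 20 mm of where they were, and the bystanders are within 25 mm of where they were (value of joint each of lid1, lid2, lid3, lid4, lid5 below 0.08 rad and value of joint each of slid1, slid2, slid3 above 0.85 rad and linear speed of each of long_box, short_box below 0.02 m/s and height (world z) of each of long_box, short_box below 0.008 m and angle between each of long_box, short_box's own z axis and vertical below 0.1 rad and distance of each of long_box, short_box from where it was at the start of the episode below 0.02 m and distance of each of oil_bottle, marker, water_bottle, beaker, stapler, notes, slide_tray from where it was at the start of the episode below 0.025 m); the robot touches nothing.
It fails at once if the fingers leave the row (more than 40 mm to the side, or TCP more than 110 mm above the table) after the first lid is shut and before the last is (value of joint lid1 below 0.08 rad and value of joint lid5 above 0.7 rad and (y of the grasp point in the frame of long_box above 0.04 m or y of the grasp point in the frame of long_box below -0.04 m or z of the grasp point in the frame of long_box above 0.11 m)).
It fails at once if the long box is pressed with more than 12 N (contact force between the fingers and long_box above 12 N).
It fails at once if the long box is lifted, tipped or shoved more than 20 mm (distance of long_box from where it was at the start of the episode above 0.02 m or height (world z) of long_box above 0.008 m or angle between long_box's own z axis and vertical above 0.12 rad).
It fails at once if the short box is lifted, tipped or shoved, or one of its lids is folded down (distance of short_box from where it was at the start of the episode above 0.02 m or height (world z) of short_box above 0.008 m or angle between short_box's own z axis and vertical above 0.12 rad or value of joint any of slid1, slid2, slid3 below 0.85 rad).
It fails at once if a bystander is moved more than 25 mm or lifted (distance of any of oil_bottle, marker, water_bottle, beaker, stapler, notes, slide_tray from where it was at the start of the episode above 0.025 m).
It also fails if it takes over 40 s, if anything falls off the work surface, if the arm or the gripper's body presses on something with over 40 N, if the wrist force passes 120 N, or if a joint passes its speed limit or range.

ROBOT

A 6-joint arm with a two-finger parallel gripper is mounted at the origin on the work surface. World frame = base frame: x ahead of the robot, y to its left, z up, the work surface at z = 0. Lengths are in mm, angles in degrees, forces in N, time in s.
With the tool pointing down it reaches from about 250 to 800 mm from the base axis. Payload 3.9 kg.
Tool frame: the origin (TCP) lies between the finger pads, 19 mm behind the fingertips; this is the grasp point; z points along the fingers, y is the line along which they close (so a half turn about z gives the same grasp; the last joint's range is limited). The gripper opens to 85 mm and grips with 20 to 120 N. Pads are 22 mm wide; open, the fingers measure 114 mm over their backs; the gripper's body (76 mm by 85 mm) begins 54 mm behind the grasp point. The pads swing forward as they close: fully open they stand 13 mm farther back than shut.
Start: joints at [0, 14.897, -7.913, 67.191, 0, 90], TCP at [524.991, -0, 250.004] pointing down, gripper open.
Joint ranges: [-159.42, 159.42], [-47.68, 98.78], [-73.54, 78.23], [-108.79, 121.32], [-90, 84.71], [-180, 180]. Speed limits (degrees/s): [147.25, 147.25, 180, 180, 180, 180].

INTERFACE

Orientations are given as a 3x3 rotation matrix whose columns are the frame's x, y, z axes.
In Python, from rig import manip gives the robot as it stands.
- The arm moves only by the tool servo_tool, never from a script. Its argument "plan" is a list of rows, each a list of 7 numbers: the shift along the tool's x, y, z normalised to -1 to 1, where 1 is 0.1 m, then the turn, a rotation vector about the tool's x, y, z normalised to -1 to 1, where 1 is pi rad, then the opening, from -1 (shut) to 1 (fully open). A call has 1 to 10 rows; each row is the pose to reach, as a shift and turn from the pose commanded when the call began, along the tool's axes at that moment, turning the shorter way round; what a row does not reach only later rows make up. A row lasts 1/12 s, in which the tool goes at most 41.7 mm and 7.16 degrees, less where a joint would pass 70% of its speed; a pose out of reach is approached as far as the arm can. A call with a number of a shift or a turn outside -1 to 1 is refused whole. A call with a gripper value outside its range is refused whole. The fingers move at their own pace and stop on an object; "force" is the grip in N (left out, the last holds). Time passes only in rows, so rows that repeat a pose let the fingers close. It gives the time, the measured TCP pose, the force, the opening and the grip force at its end, in the units of the state.
- manip.read_state(): the state, without advancing time (a new reading comes with each control period).
- manip.get_image(name): name is "scene" or "side" or "wrist"; returns the picture (400x640x3 uint8, blue, green, red); there is no depth.
- manip.camera_params(name): a dict with "camera_matrix" (3x3 intrinsics, pixels), "extrinsics" (4x4, takes a point from camera to world coordinates). Camera axes: x right, y up, looking along -z (the intrinsics and any distortion apply to the point x, -y, -z); pixel columns grow to the right and rows downward; lengths in mm; the calibration is good to about 2 mm. A picture is of the moment at which its call begins: read the wrist's pose just before it. camera_params takes no time and is no camera call; for the wrist camera it gives the pose at the moment of the call.
- manip.finish_job(): hands the job in; it is judged then, once.
The state is a dict: "time_s": time; "joints": joint angles; "qvel": joint speeds; "joint_torque": joint torques, N m; "ee_pos": TCP position; "ee_rot": TCP orientation; "wrist_force": force on the tool from outside, world axes, zero at the start; "ft_torque": the same for the moment, N m; "width": finger opening in mm; "finger_force": force on a finger pad.
Only numpy, scipy, OpenCV 4.12 (cv2) and the standard library are available. Lean on these libraries where they do the work, as an engineer would, in place of code of your own. Each camera call takes 0.05 s, during which the arm holds its last target. There are 200 camera calls.

## Working session

There is one attempt and no reset: what is moved stays moved. The work goes in short steps, Python scripts to look and compute and a tool call to move; the robot and the scene stay as the last step left them, time stands still between calls to the robot, and variables do not carry over. Pictures are saved under pics/ and viewed, at most 10 in all, crops included, and the job is handed in when it is done.

Besides the shell and the picture viewer there is one more tool, called after ">>>" by a JSON object that holds its "op" and its "data". servo_tool: Moves the arm, as the interface text tells. Its arguments: {"type":"object","properties":{"plan":{"type":"array"},"force":{"type":"number"}},"required":["plan"]}

```bash
mkdir -p pics; python3 - <<'E'
from rig import manip
import cv2
for n in ["scene","side"]:
    cv2.imwrite(f"pics/{n}0.png",manip.get_image(n))
    p=manip.camera_params(n);print(n,p)
s=manip.read_state();print(s)
E
```

```text
scene {'camera_matrix': array([[491.4550896 ,   0.        , 320.18592929],
       [  0.        , 491.4550896 , 204.03379648],
       [  0.        ,   0.        ,   1.        ]]), 'extrinsics': array([[ 2.90922855e-01, -6.36834432e-01,  7.14006862e-01,
         1.59872132e+03],
       [ 9.56744637e-01,  1.95123355e-01, -2.15792899e-01,
        -3.11282868e+02],
       [-1.89506591e-03,  7.45901322e-01,  6.66053771e-01,
         1.06922045e+03],
       [ 0.00000000e+00,  0.00000000e+00,  0.00000000e+00,
         1.00000000e+00]])}
side {'camera_matrix': array([[508.49725821,   0.        , 315.81823034],
       [  0.        , 508.49725821, 199.90626126],
       [  0.        ,   0.        ,   1.        ]]), 'extrinsics': array([[-9.74122607e-01,  1.46544231e-01, -1.72075375e-01,
         3.00359800e+02],
       [-2.25340078e-01, -6.88707811e-01,  6.89132353e-01,
         9.77971142e+02],
       [-1.75212842e-02,  7.10074882e-01,  7.03908137e-01,
         1.01121178e+03],
       [ 0.00000000e+00,  0.00000000e+00,  0.00000000e+00,
         1.00000000e+00]])}
{'time_s': 0.1, 'joints': array([ 5.36627101e-04,  1.49322008e+01, -7.97723410e+00,  6.71913141e+01,
        8.43078081e-04,  8.99999293e+01]), 'qvel': array([ 0.04316491, -0.17822278,  0.3035487 ,  0.05799371,  0.00625188,
        0.02774163]), 'joint_torque': array([ 1.30990822e-03, -4.06508374e+01,  2.54527545e+01,  1.01374229e-02,
        8.82594691e-05,  5.67244470e-06]), 'ee_pos': array([5.24422542e+02, 9.35105535e-03, 2.49253484e+02]), 'ee_rot': array([[-1.05737641e-05,  9.99998454e-01, -1.75840111e-03],
       [ 1.00000000e+00,  1.05996255e-05,  1.46980193e-05],
       [ 1.47166350e-05, -1.75840095e-03, -9.99998454e-01]]), 'wrist_force': array([0.41624554, 0.28746779, 0.07592554]), 'ft_torque': array([-0.04766331, -0.04982768, -0.01625671]), 'finger_force': 0.0, 'width': 85.44600910404019}
```

View pics/scene0.png

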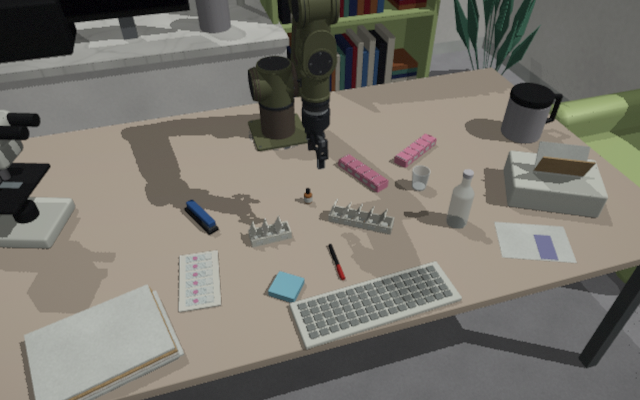

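View pics/side0.png

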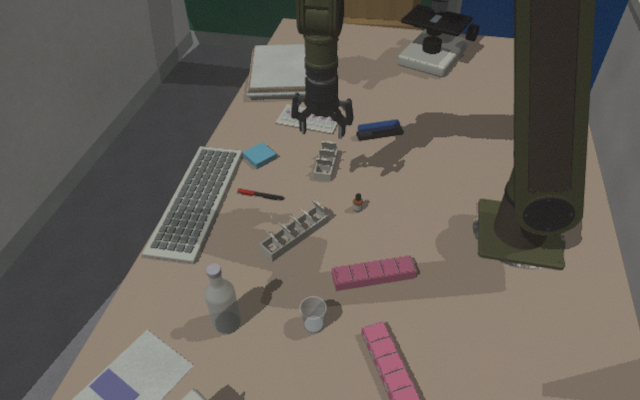

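Candidates for the long box are the ivory five-lid box at scene (361,217) / side (295,231), the pink boxes at scene (362,172) and (415,150), and the ivory three-lid box at scene (270,232). The ivory five-lid box fits, because the others are either pink or have only three lids. I'll check it in an enlarged crop.

```bash
python3 - <<'E'
import cv2,numpy as np
a=cv2.imread("pics/scene0.png")[190:250,240:400]
b=cv2.imread("pics/side0.png")[135:265,250:350]
cv2.imwrite("pics/c1.png",cv2.resize(a,None,fx=5,fy=5,interpolation=cv2.INTER_CUBIC))
cv2.imwrite("pics/c2.png",cv2.resize(b[60:],None,fx=8,fy=8,interpolation=cv2.INTER_CUBIC))
E
```

```text
(no output)
```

View pics/c1.png

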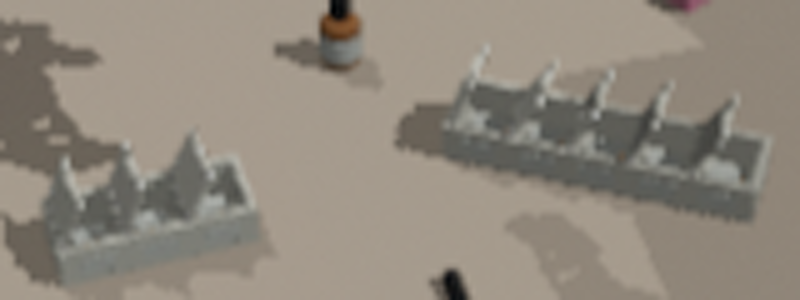

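View pics/c2.png

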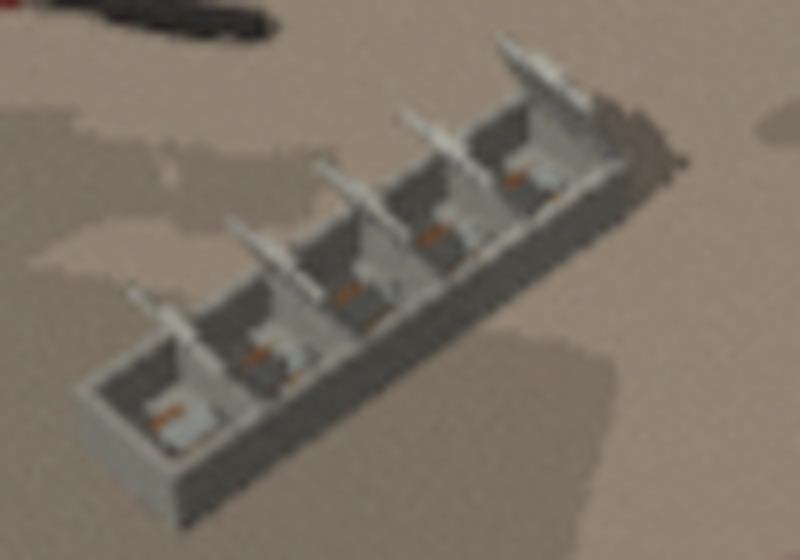

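```bash
cat > h.py <<'E'
import numpy as np
from rig import manip
def proj(n,P,prm=None):
    p=prm or manip.camera_params(n);E=p["extrinsics"];K=p["camera_matrix"]
    c=(np.asarray(P,float)-E[:3,3])@E[:3,:3]
    q=(c*[1,-1,-1])@K.T
    return q[:,:2]/q[:,2:]
def world(b,L):
    c,s=np.cos(b[2]),np.sin(b[2]);L=np.asarray(L,float)
    return np.c_[b[0]+c*L[:,0]-s*L[:,1],b[1]+s*L[:,0]+c*L[:,1],L[:,2]]
E
python3 - <<'E'
from h import *
from scipy.optimize import least_squares
sc=lambda c,f,o:(np.array(c)+.5)/f-.5+o
S=sc([(445,130),(755,190),(772,138),(475,82),(755,220),(445,155)],5,[240,190])
SL=[(-99,-25,28),(99,-25,28),(99,25,28),(-99,25,28),(99,-25,0),(-99,-25,0)]
D=sc([(80,395),(180,472),(632,165),(183,528)],8,[250,195])
DL=[(99,-25,28),(99,25,28),(-99,25,28),(99,25,0)]
ps,pd=manip.camera_params("scene"),manip.camera_params("side")
rs=lambda b:(proj("",world(b,SL),ps)-S)
rd=lambda b:(proj("",world(b,DL),pd)-D)
for f in (lambda b:np.r_[rs(b).ravel(),rd(b).ravel()],lambda b:rs(b).ravel(),lambda b:rd(b).ravel()):
    r=least_squares(f,[500,100,1.5]);b=r.x
    print(b.round(2),np.degrees(b[2]).round(2),np.sqrt(2*r.cost/len(r.fun)).round(2))
    print("start,end",world(b,[(-93.5,0,28),(93.5,0,31)]).round(1).tolist())
# short box centre: rough rim corners from scene crop
S2=sc([(65,250),(258,208),(235,155)],5,[240,190])
r=least_squares(lambda b:(proj("",world(b,[(-61,-25,28),(61,-25,28),(61,25,28)]),ps)-S2).ravel(),[550,-150,1.5]);print("short",r.x,r.cost)
# oil bottle base centre (340,62 of crop), marker tip
for px in sc([(340,60),(450,275)],5,[240,190]):
    print(least_squares(lambda q:(proj("",[(q[0],q[1],0)],ps)-px).ravel(),[500,0]).x)
E
```

```text
[571.17 131.09   0.98] 56.21 0.91
start,end [[519.2, 53.4, 28.0], [623.2, 208.8, 31.0]]
[573.   132.29   0.98] 56.12 0.82
start,end [[520.9, 54.7, 28.0], [625.1, 209.9, 31.0]]
[569.82 129.14   0.97] 55.85 0.62
start,end [[517.3, 51.8, 28.0], [622.3, 206.5, 31.0]]
short [ 549.96783679 -152.69711643    1.59657395] 1.0833886988953945
[428.92574908  -0.90684429]
[634.99070953   9.06601209]
```

The crop confirms the ivory five-lid box. Both cameras agree to about 3 mm: centre (571,131), yaw 56.1°, hinge end towards the short box. Next I shut the fingers, turn tool x along the row, and move ahead of row_start.

>>> {"op": "servo_tool", "data": {"plan": [[0, 0, 0, 0, 0, 0, -1], [0.15, -0.32, 0.3, 0, 0, 0.188, -1], [0.15, -0.32, 0.6, 0, 0, 0.188, -1], [0.15, -0.32, 0.9, 0, 0, 0.188, -1], [0.15, -0.32, 1, 0, 0, 0.188, -1], [0.15, -0.32, 1, 0, 0, 0.188, -1], [0.15, -0.32, 1, 0, 0, 0.188, -1], [0.15, -0.32, 1, 0, 0, 0.188, -1]], "force": 30}}

```text
time_s: 0.77
ee_pos: [493.0, 15.0, 149.9]
ee_rot: [[0.555, 0.832, -0.0], [0.832, -0.555, -0.0], [-0.0, -0.0, -1.0]]
wrist_force: [-0.1, -0.3, -0.3]
width: 0.1
finger_force: 0.0
```

>>> {"op": "servo_tool", "data": {"plan": [[0, 0, 0.3, 0, 0, 0, -1], [0, 0, 0.6, 0, 0, 0, -1], [0, 0, 0.8, 0, 0, 0, -1], [0, 0, 0.9, 0, 0, 0, -1], [0, 0, 0.9, 0, 0, 0, -1], [0, 0, 0.9, 0, 0, 0, -1]]}}

```text
time_s: 1.27
ee_pos: [493.2, 15.0, 60.2]
ee_rot: [[0.556, 0.831, -0.0], [0.831, -0.556, 0.0], [-0.0, -0.0, -1.0]]
wrist_force: [0.2, 0.6, -0.9]
width: -0.1
finger_force: 0.0
```

```bash
python3 - <<'E'
from h import *
import cv2
s=manip.read_state();print(s["time_s"],s["ee_pos"].round(1),s["ee_rot"].round(3),s["width"],s["wrist_force"].round(2))
b=(571.2,131.1,np.radians(56.1));c,q=np.cos(b[2]),np.sin(b[2]);d=s["ee_pos"][:2]-b[:2]
print("box frame",c*d[0]+q*d[1],-q*d[0]+c*d[1])
tip=s["ee_pos"]+[0,0,-19]
im=[]
for n in ("side","scene"):
    g=manip.get_image(n);u=proj(n,[tip,*world(b,[(-93.5,0,28),(93.5,0,31)])]);print(n,u.round(1).tolist())
    x,y=int(u[0,0])-50,int(u[0,1])-45
    k=cv2.resize(g[y:y+75,x:x+100],None,fx=8,fy=8,interpolation=cv2.INTER_CUBIC)
    print("tip in crop",(u[0]-[x,y]+.5)*8-.5)
    cv2.imwrite(f"pics/t_{n}.png",k)
E
```

```text
1.2667 [493.2  15.   60.2] [[ 0.556  0.831 -0.   ]
 [ 0.831 -0.556  0.   ]
 [-0.    -0.    -1.   ]] -0.0930906990107597 [ 0.2   0.62 -0.94]
box frame -139.87913393999324 -0.03800616829282433
side [[332.8, 198.9], [320.5, 210.8], [266.3, 247.3]]
tip in crop [410.07437    370.75903736]
scene [[317.8, 203.7], [331.9, 209.7], [390.9, 221.0]]
tip in crop [409.84094758 369.49888911]
```

View pics/t_side.png

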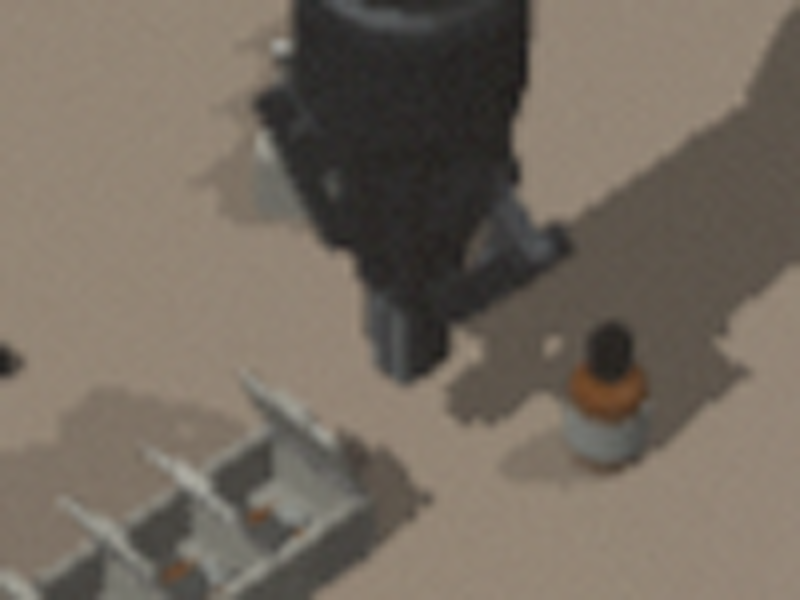

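View pics/t_scene.png

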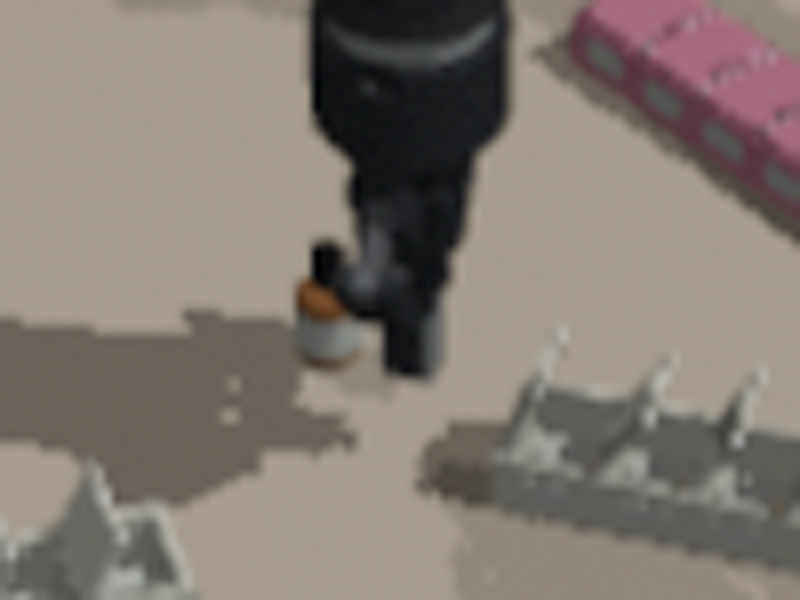

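The tips appear at side crop (405,378) and scene crop (410,377), against predictions of (410,371) and (410,370). That puts the 19 mm tip offset right and the fingers in line with the row. Now the pass, with tips 39 mm above the table.

>>> {"op": "servo_tool", "data": {"plan": [[0.06, 0, 0.02, 0, 0, 0, -1], [0.12, 0, 0.02, 0, 0, 0, -1], [0.18, 0, 0.02, 0, 0, 0, -1], [0.24, 0, 0.02, 0, 0, 0, -1], [0.3, 0, 0.02, 0, 0, 0, -1], [0.36, 0, 0.02, 0, 0, 0, -1], [0.42, 0, 0.02, 0, 0, 0, -1], [0.48, 0, 0.02, 0, 0, 0, -1], [0.54, 0, 0.02, 0, 0, 0, -1], [0.6, 0, 0.02, 0, 0, 0, -1]]}}

```text
time_s: 2.2
ee_pos: [526.7, 65.4, 58.0]
ee_rot: [[0.557, 0.831, -0.0], [0.831, -0.557, 0.0], [0.0, -0.0, -1.0]]
wrist_force: [1.0, 0.5, -0.2]
width: -0.2
finger_force: 0.0
```

>>> {"op": "servo_tool", "data": {"plan": [[0.06, 0, 0, 0, 0, 0, -1], [0.12, 0, 0, 0, 0, 0, -1], [0.18, 0, 0, 0, 0, 0, -1], [0.24, 0, 0, 0, 0, 0, -1]]}}

```text
time_s: 2.53
ee_pos: [540.1, 85.2, 58.0]
ee_rot: [[0.557, 0.831, -0.0], [0.831, -0.557, -0.0], [-0.0, -0.0, -1.0]]
wrist_force: [0.4, 0.7, 0.6]
width: 0.2
finger_force: 0.0
```

```bash
python3 - <<'E'
from rig import manip
import cv2
g=[cv2.resize(manip.get_image(n)[y:y+75,x:x+100],None,fx=4,fy=4,interpolation=cv2.INTER_CUBIC) for n,x,y in(("side",250,185),("scene",310,175))]
cv2.imwrite("pics/p1.png",cv2.hconcat(g))
E
```

```text
(no output)
```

View pics/p1.png

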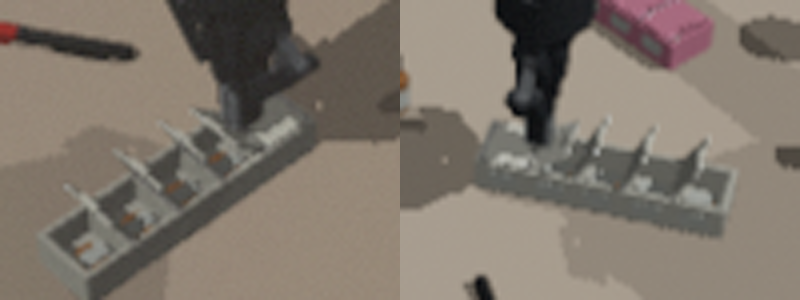

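Lid 1 lies flat (left half about (280,130), right half about (505,145)). The fingers are at lid 2, which is starting to fold, and the box hasn't shifted. I'll continue the pass.

>>> {"op": "servo_tool", "data": {"plan": [[0.06, 0, 0, 0, 0, 0, -1], [0.12, 0, 0, 0, 0, 0, -1], [0.18, 0, 0, 0, 0, 0, -1], [0.24, 0, 0, 0, 0, 0, -1], [0.3, 0, 0, 0, 0, 0, -1], [0.36, 0, 0, 0, 0, 0, -1], [0.42, 0, 0, 0, 0, 0, -1], [0.48, 0, 0, 0, 0, 0, -1], [0.54, 0, 0, 0, 0, 0, -1], [0.6, 0, 0, 0, 0, 0, -1]]}}

```text
time_s: 3.47
ee_pos: [573.5, 135.1, 58.0]
ee_rot: [[0.557, 0.831, -0.0], [0.831, -0.557, -0.0], [-0.0, 0.0, -1.0]]
wrist_force: [-1.3, 0.7, 0.2]
width: -0.3
finger_force: 0.0
```

>>> {"op": "servo_tool", "data": {"plan": [[0.06, 0, 0, 0, 0, 0, -1], [0.12, 0, 0, 0, 0, 0, -1], [0.18, 0, 0, 0, 0, 0, -1], [0.24, 0, 0, 0, 0, 0, -1], [0.3, 0, 0, 0, 0, 0, -1], [0.36, 0, 0, 0, 0, 0, -1], [0.42, 0, 0, 0, 0, 0, -1], [0.48, 0, 0, 0, 0, 0, -1], [0.54, 0, 0, 0, 0, 0, -1], [0.6, 0, 0, 0, 0, 0, -1]]}}

```text
time_s: 4.3
ee_pos: [606.9, 184.9, 57.9]
ee_rot: [[0.557, 0.831, -0.0], [0.831, -0.557, -0.0], [-0.0, -0.0, -1.0]]
wrist_force: [0.2, 0.3, 0.0]
width: -0.0
finger_force: 0.0
```

>>> {"op": "servo_tool", "data": {"plan": [[0.06, 0, 0, 0, 0, 0, -1], [0.12, 0, 0, 0, 0, 0, -1], [0.18, 0, 0, 0, 0, 0, -1], [0.24, 0, 0, 0, 0, 0, -1], [0.3, 0, 0, 0, 0, 0, -1], [0.36, 0, 0, 0, 0, 0, -1], [0.42, 0, 0, 0, 0, 0, -1], [0.42, 0, 0, 0, 0, 0, -1]]}}

```text
time_s: 4.97
ee_pos: [631.0, 220.5, 58.1]
ee_rot: [[0.556, 0.831, 0.001], [0.831, -0.556, 0.001], [0.001, 0.001, -1.0]]
wrist_force: [-0.5, 0.2, -0.7]
width: 0.3
finger_force: 0.0
```

```bash
python3 - <<'E'
from rig import manip
import cv2
g=[cv2.resize(manip.get_image(n)[y:y+75,x:x+100],None,fx=4,fy=4,interpolation=cv2.INTER_CUBIC) for n,x,y in(("side",250,185),("scene",310,175))]
cv2.imwrite("pics/p2.png",cv2.hconcat(g))
E
```

```text
(no output)
```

View pics/p2.png

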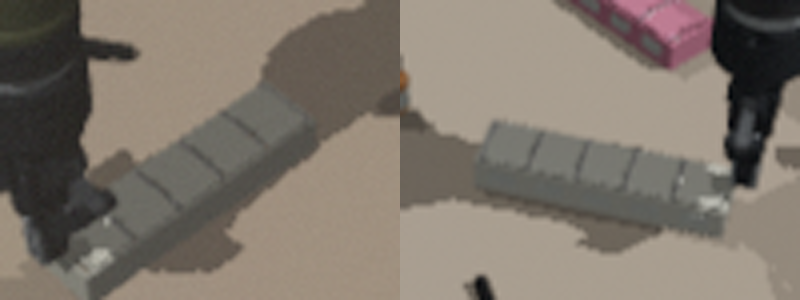

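All five lids lie flat, with lid 5 at right half (705,185), and the box hasn't moved. I'll lift straight up.

>>> {"op": "servo_tool", "data": {"plan": [[0, 0, -0.3, 0, 0, 0, -1], [0, 0, -0.6, 0, 0, 0, -1], [0, 0, -0.9, 0, 0, 0, -1], [0, 0, -1, 0, 0, 0, -1], [0, 0, -1, 0, 0, 0, -1], [0, 0, -1, 0, 0, 0, -1]]}}

```text
time_s: 5.57
ee_pos: [630.0, 219.1, 158.1]
ee_rot: [[0.557, 0.83, 0.001], [0.83, -0.557, 0.0], [0.0, 0.0, -1.0]]
wrist_force: [0.2, -0.7, -0.8]
width: 0.0
finger_force: 0.0
```

```bash
python3 - <<'E'
from rig import manip
import cv2
cv2.imwrite("pics/end.png",cv2.resize(manip.get_image("scene")[130:290,170:490],None,fx=2.5,fy=2.5,interpolation=cv2.INTER_CUBIC))
E
```

```text
(no output)
```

View pics/end.png

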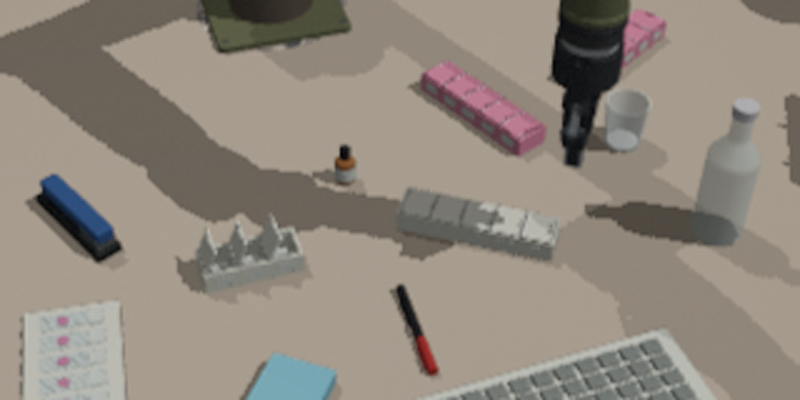

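The long box is shut at (480,222), the short box's lids still stand at (250,255), and the bystanders haven't moved. The gripper is clear of everything.

```bash
python3 -c "
from rig import manip
print(manip.finish_job())"
```

```text
the job is handed in; nothing more can be done
None
```

I closed all five lids of the long ivory box in one light pass from the hinge side and handed the job in; the last picture shows them flat, the short box's three lids still standing and nothing else visibly moved, though the hand-in gave no verdict.

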